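# Thread a hook trolley onto the storeroom rail and press it home

### The arm

A 7-joint arm with a two-finger parallel gripper is mounted at the origin on the work surface. World frame = base frame: x ahead of the robot, y to its left, z up, the work surface at z = 0. Lengths are in m, angles in rad, forces in N, time in s.
With the tool pointing down it reaches from about 0.425 to 0.825 m from the base axis. Payload 3.6 kg.
Tool frame: the origin (TCP) lies at the very end of the fingers, on their centre line; the grasp point (between the pads) lies 19 mm behind it; z points along the fingers, y is the line along which they close (so a half turn about z gives the same grasp; the last joint's range is limited). The gripper opens to 93 mm and grips with 3 to 60 N. Pads are 15 mm wide; open, the fingers measure 128 mm over their backs; the gripper's body (75 mm by 188 mm) begins 65 mm behind the grasp point.
Start: joints at [1.317, 0.615, -0.013, 1.423, 0.008, 1.103, -0.04], TCP at [0.147, -0.633, 0.219] pointing down, gripper open.
Joint ranges: [-3.12, 3.12], [-0.3, 2.06], [-1.34, 1.32], [0.26, 2.42], [-1.36, 4.5], [0.01, 1.98], [-2.84, 2.84]. Speed limits (rad/s): [2.79, 2.79, 3.14, 3.14, 3.14, 3.14, 3.14].

### API

Orientations are given as a rotation vector (axis times angle).
In Python, from plant import readout, optics, workorder gives the robot as it stands.
- The arm moves only by the shell command python3 -m crank 'ROWS' [FORCE]. ROWS is JSON, a list of rows, each a list of 3 entries, a list of its own where there are three numbers: the turn, a rotation vector about the tool's x, y, z normalised to -1 to 1, where 1 is pi/2 rad, then the shift along the tool's x, y, z normalised to -1 to 1, where 1 is 0.15 m, then the gripper command: -1 is fully open, 1 is shut, values between are in proportion. In form: [[[rx, ry, rz], [tx, ty, tz], jaw], ...]. A call has 1 to 5 rows; each row is the pose to reach, as a shift and turn from the pose commanded when the call began, along the tool's axes at that moment; what a row does not reach only later rows make up. A row lasts 1/12 s, in which the tool goes at most 41.7 mm and 7.16 degrees, less where a joint would pass 70% of its speed; a pose out of reach is approached as far as the arm can. A call with a number of a shift or a turn outside -1 to 1 is refused whole. A call with a gripper value outside its range is refused whole. The fingers move at their own pace and stop on an object; FORCE is the grip in N (left out, the last holds). Time passes only in rows, so rows that repeat a pose let the fingers close. It gives the time, the measured TCP pose, the force, the opening and the grip force at its end, in the units of the state.
- readout.sense(): the state, without advancing time (a new reading comes with each control period).
- optics.get_image(name): name is "scene" or "side" or "wrist"; returns a dict with "img" (384x512x3 uint8, red, green, blue), "fx", "fy", "cx", "cy" (pixels), "rvec" (rotation vector, rad) and "tvec" (3), from world to camera coordinates, as OpenCV has them; the wrist camera has in their place "tool_from_camera" (4x4, takes a point from camera to tool coordinates, whose origin is the TCP and whose axes are the flange's). Camera axes: x right, y down, z forward; pixel columns grow to the right and rows downward; lengths in m; the calibration is good to about 2 mm. A picture is of the moment at which its call begins: read the wrist's pose just before it. There is no depth.
- workorder.sign_off(): hands the job in; it is judged then, once.
The state is a dict: "time": time; "joint_positions": joint angles; "dq": joint speeds; "joint_torque": joint torques, N m; "tool_pos": TCP position; "eef_rot": TCP orientation; "contact_force": force on the tool from outside, world axes, zero at the start; "ft_torque": the same for the moment, N m; "finger_gap": finger opening in m; "grasp_force": force on a finger pad.
Only numpy, scipy, OpenCV 4.12 (cv2) and the standard library are available. Lean on these libraries where they do the work, as an engineer would, in place of code of your own. Each camera call takes 0.05 s, during which the arm holds its last target. There are 200 camera calls.

### The job

Pick up the blue hook trolley by its orange fin, thread it onto the open end of the round rail with its hook on the side away from the robot, and slide it along until the black buffer on the rail is pushed in all the way and the trolley is firmly home. Press gently, without ramming or jamming it (stay below 25 newtons), then let go and leave the trolley on the rail; leave the other things on the bench where they are.

Things in the scene. Friction and masses are not known exactly. Their poses are not given: they have to be found in the camera images.
- trolley: Loose hook trolley, about 0.25 kg: blue C-shaped block 50 mm long (x), 39 wide (y), 40 tall, orange fin on top, steel hook on its -y side. A tunnel runs through along x: 27 wide, z 6 to 32 mm, with a 9 mm slot through the floor (lips 6 thick). Origin: centre of underside, z up. Starts upright on the bench, its x within 0.7 rad of the rail's x, hook already on the proper side.
- fin (a point): Centre of the trolley's orange fin, (0, 0, 60) mm in the trolley's frame. The fin is 36 mm long (trolley x), 12 thick (y), 40 tall (z 40 to 80), to be gripped across its thickness from above.
- hook_tip (a point): Free tip of the trolley's hook (8 mm steel wire reaching out to y -54, z 6 to 30 mm), at (0, -50, 26) mm in the trolley's frame. It must end on the rail's -y side, the side away from the robot.
- rail: Rail fixed on a yellow foot 70 mm wide: level steel bar of 24 mm diameter on a thin upright web, 6 mm thick, that begins 20 mm behind the open end. Origin: on the bench straight below the open end's tip; +x runs from there along the bar (370 mm, far end closed by a plate), z up. The trolley goes on with its x along the rail's x, and slides with light friction.
- mouth (a point): Tip of the bar's open end, on its axis, 85 mm above the bench. The tip is a cone, 15 mm across, growing to 24 mm at 12 mm in. The tunnel passes over the bar with 1.5 mm play to either side and with the trolley's origin 65 to 67.9 mm above the bench (66.4 is mid-play); hanging free it rests at 65.
- buffer (a joint): Travel in m of the black round buffer (36 mm across) on the mouth side of a yellow stop block (40 x 40 mm) clamped on the bar: 0 out, 0.010 fully in, a hard stop. It resists with about 6 N and stays where pushed. The stop's place is not reported and varies: with the buffer fully in, the trolley's origin lies 105 to 195 mm past the mouth. Find it by feel.
- spare_trolley: Bystander: a grey trolley without a hook, same size as the blue one. Origin: centre of the underside.
- coupling: Bystander: white pipe coupling, upright ring 56 mm across, 45 tall. Origin: centre of the underside.
- elbow: Bystander: white pipe elbow, two legs 70 mm long and 48 mm thick lying flat. Origin: under its corner.
- pipe_cap: Bystander: grey pipe cap 60 mm across, 28 tall. Origin: centre of the underside.
- jar: Bystander: amber jar with red lid, 60 mm across, 80 tall. Origin: centre of the underside.
- driver: Bystander: screwdriver with red handle lying flat along its x, about 200 mm long.

How it is judged:
By the outcome, as a careful person would: the job done as asked, in the order asked, and still so for the second after the job is handed in, with the robot touching nothing.
It also fails if it takes over 61 s, if anything falls off the work surface, if the arm or the gripper's body presses on something with over 40 N, if the wrist force passes 120 N, or if a joint passes its speed limit or range.

## Working session

There is one attempt and no reset: what is moved stays moved. The work goes in short steps, Python scripts to look and compute and a shell command to move; the robot and the scene stay as the last step left them, time stands still between calls to the robot, and variables do not carry over. Pictures are saved under pics/ and viewed, at most 10 in all, crops included, and the job is handed in when it is done.

```bash
mkdir -p pics
cat > h.py <<'E'
import numpy as np, cv2
from plant import readout, optics
def grab(n,fn):
    s=readout.sense(); d=optics.get_image(n); cv2.imwrite('pics/'+fn,d['img'][:,:,::-1]); 
    d=dict(d); d['s']=s; np.save('pics/'+fn+'.npy',d,allow_pickle=True); return d
def load(fn): return np.load('pics/'+fn+'.npy',allow_pickle=True).item()
def cam(d):  # R,t world->cam
    if 'rvec' in d: return cv2.Rodrigues(np.array(d['rvec'],float))[0],np.array(d['tvec'],float).ravel()
    T=np.eye(4);T[:3,:3]=cv2.Rodrigues(np.array(d['s']['eef_rot'],float))[0];T[:3,3]=d['s']['tool_pos']
    M=np.linalg.inv(T@np.array(d['tool_from_camera'])); return M[:3,:3],M[:3,3]
def proj(d,P):
    R,t=cam(d);c=np.atleast_2d(P)@R.T+t;return np.c_[d['fx']*c[:,0]/c[:,2]+d['cx'],d['fy']*c[:,1]/c[:,2]+d['cy']]
def onz(d,u,v,z):
    R,t=cam(d);r=R.T@np.array([(u-d['cx'])/d['fx'],(v-d['cy'])/d['fy'],1]);o=-R.T@t;return o+r*(z-o[2])/r[2]
E
python3 - <<'E'
from h import *
a=grab('scene','s1.png');b=grab('side','d1.png')
c=np.hstack([cv2.resize(a['img'],(800,600))]);
cv2.imwrite('pics/s1b.png',c[:,:,::-1]);cv2.imwrite('pics/d1b.png',cv2.resize(b['img'],(800,600))[:,:,::-1])
for d in(a,b):
  R,t=cam(d);print(-R.T@t,d['fx'],d['cx'])
s=readout.sense();print(s['eef_rot'],s['contact_force'],s['finger_gap'],cv2.Rodrigues(np.array(s['eef_rot']))[0].round(3))
E
```

```text
[ 1.03328767 -0.89076011  1.02806604] 478.76568354383613 261.53054214425794
[-0.27100199  0.70691171  0.99814107] 481.0883515890456 257.5231650996135
[-3.11896600e+00 -3.56859450e-01  4.83615694e-04] [ 0.71436499 -0.47343916  0.09981664] 0.0931958714762492 [[ 0.974  0.226 -0.001]
 [ 0.226 -0.974  0.002]
 [-0.    -0.002 -1.   ]]
```

View pics/s1b.png

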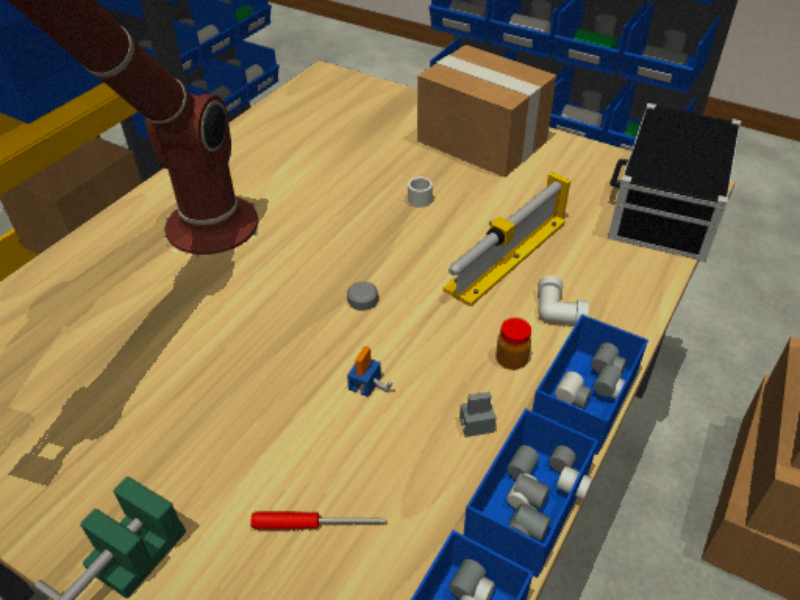

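View pics/d1b.png

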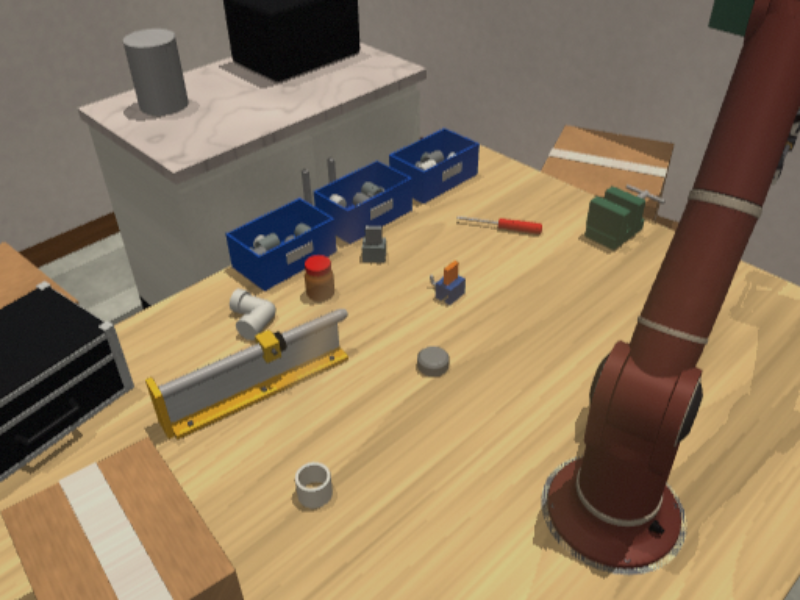

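The scene view shows the trolley near (365,372) and the rail mouth near (455,268) in the 800 px picture. In the side view they are near (450,285) and (345,317). I'll crop in to get exact pixel positions.

Run:
```python
from h import *
a=load('s1.png');b=load('d1.png')
def crop(d,x,y,w,h,k):
    c=cv2.resize(d['img'][y:y+h,x:x+w],(w*k,h*k),interpolation=cv2.INTER_CUBIC)
    for i in range(0,w,10): cv2.putText(c,str(x+i),(i*k,8),0,.3,(255,255,255),1);cv2.line(c,(i*k,0),(i*k,h*k),(255,255,255),1) if 0 else cv2.line(c,(i*k,9),(i*k,14),(255,255,255),1)
    for i in range(0,h,10): cv2.putText(c,str(y+i),(0,i*k+4),0,.3,(255,255,255),1);cv2.line(c,(20,i*k),(26,i*k),(255,255,255),1)
    return c
A=crop(a,280,105,90,90,4);B=crop(b,90,190,140,90,4)
A2=crop(a,215,215,45,40,8);B2=crop(b,268,160,45,40,8)
def st(l):
    h=max(x.shape[0] for x in l);return np.hstack([np.pad(x,((0,h-x.shape[0]),(0,0),(0,0))) for x in l])
p=st([A,A2]);q=st([B]);print(p.shape)
cv2.imwrite('pics/c1.png',st([A,A2])[:,:,::-1]);
cv2.imwrite('pics/c2.png',cv2.resize(st([B,B2]),None,fx=.85,fy=.85)[:,:,::-1])
```

```text
(360, 720, 3)
```

View pics/c1.png

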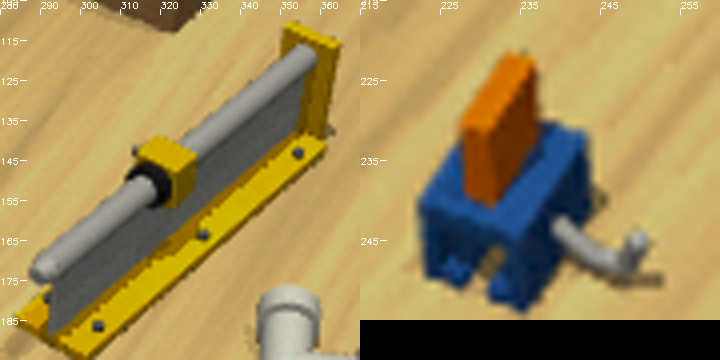

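View pics/c2.png

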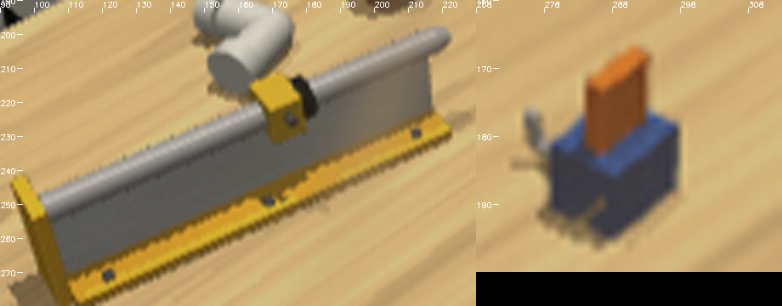

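```bash
cat > fit.py <<'E'
from h import *
from scipy.optimize import least_squares as ls
def pose(p,P,):
    c,s=np.cos(p[2]),np.sin(p[2]);P=np.array(P,float);return np.c_[p[0]+c*P[:,0]-s*P[:,1],p[1]+s*P[:,0]+c*P[:,1],P[:,2]]
def fit(obs,p0,z=0):  # obs: (d,P,uv)
    f=lambda p:np.concatenate([(proj(d,pose(p,P))-uv).ravel() for d,P,uv in obs])
    r=ls(f,p0,loss='soft_l1');return r.x,f(r.x).reshape(-1,2)
E
python3 - <<'E'
from fit import *
a=load('s1.png');b=load('d1.png')
A=lambda X,Y:(280+X/4-.4,105+Y/4-.4);B=lambda X,Y:(90+X/3.4-.4,190+Y/3.4-.4)
A2=lambda X,Y:(215+(X-360)/8-.4,215+Y/8-.4);B2=lambda X,Y:(268+(X-476)/6.8-.4,160+Y/6.8-.4)
R=[(0,0,.085),(.37,0,.085)]
p,r=fit([(a,R,[A(38,272),A(307,57)]),(b,R,[B(449,37),B(48,202)])],[.4,-.5,.5]);print('rail',p,r.round(1).tolist())
T=[(0,0,.08),(-.025,.0195,.04),(-.025,-.0195,.04),(.025,-.0195,.04),(-.025,-.0195,0),(-.025,.0195,0)]
U=[A2(*x) for x in[(500,93),(420,200),(508,240),(588,133),(522,312),(425,278)]]
T2=[(0,0,.08),(.025,.0195,.04),(-.025,.0195,.04),(.025,-.0195,.04),(.025,.0195,0),(-.025,.0195,0),(.025,-.0195,0)]
U2=[B2(*x) for x in[(618,70),(610,178),(679,125),(549,150),(610,242),(680,190),(549,208)]]
q0=onz(a,*U[0],.08)
q,r=fit([(a,T,U),(b,T2,U2)],[q0[0],q0[1],p[2]]);print('trolley',q,r.round(1).tolist())
# buffer end
c,s=np.cos(p[2]),np.sin(p[2])
print([onz(a,*A(133,190),.085),onz(b,*B(318,98),.085)])
E
```

```text
rail [0.57198091 0.03518225 1.39760191] [[-0.9, 2.8], [0.6, -0.6], [1.1, -2.9], [-2.8, 1.9]]
trolley [ 0.53395128 -0.20736375  1.63416552] [[-0.2, -0.9], [-0.4, -0.6], [1.3, -0.5], [0.3, 0.1], [0.1, -0.1], [-0.2, -0.9], [0.1, -0.9], [0.7, -0.6], [0.3, -0.2], [0.2, -1.5], [0.3, -0.4], [-0.4, -0.1], [-0.0, -0.4]]
[array([0.58694948, 0.16689194, 0.085     ]), array([0.58308727, 0.17240775, 0.085     ])]
```

```bash
cat > plan.py <<'E'
import sys
from h import *
from scipy.spatial.transform import Rotation as Ro
# python3 plan.py x y z yaw : shift/turn in crank units from the present pose
def plan(x,y,z,yaw):
    s=readout.sense();R=Ro.from_rotvec(s['eef_rot']);W=Ro.from_euler('z',yaw)*Ro.from_euler('x',np.pi)
    t=R.inv().apply(np.array([x,y,z])-s['tool_pos'])/.15;r=(R.inv()*W).as_rotvec()/(np.pi/2)
    print('turn',r.round(4).tolist(),'shift',t.round(4).tolist())
    print('t',round(s['time'],2),'pos',np.round(s['tool_pos'],4),'F',np.round(s['contact_force'],2),'M',np.round(s['ft_torque'],2),'gap',round(s['finger_gap'],4),'grip',round(s['grasp_force'],1))
if __name__=='__main__': plan(*map(float,sys.argv[1:]))
E
python3 plan.py .534 -.26 .22 1.634
```

```text
turn [-0.0012, -0.001, -0.8952] shift [3.0767, -1.836, -0.0119]
t 0.1 pos [ 0.1466 -0.6325  0.2176] F [ 0.71 -0.47  0.1 ] M [-0.03  0.03  0.01] gap 0.0932 grip 0.0
```

```bash
python3 -m crank '[[[0,0,-0.4],[0.9,-0.55,0],-1],[[0,0,-0.4],[0.9,-0.55,0],-1],[[0,0,-0.4],[0.95,-0.55,0],-1],[[0,0,-0.4],[1,-0.6,0],-1],[[0,0,-0.4],[1,-0.6,0],-1]]'; python3 plan.py .534 -.26 .22 1.634
```

```text
time: 0.52
tool_pos: [0.2806, -0.5043, 0.2187]
eef_rot: [-2.845, -1.325, -0.011]
contact_force: [0.1, 1.1, -0.5]
finger_gap: 0.0929
grasp_force: 0.0
turn [0.0019, -0.0044, -0.4854] shift [2.334, 0.2445, 0.0083]
t 0.52 pos [ 0.2806 -0.5043  0.2187] F [ 0.06  1.09 -0.48] M [ 0.03 -0.15  0.01] gap 0.0929 grip 0.0
```

```bash
python3 -m crank '[[[0,0,-0.4],[1,0.1,0],-1],[[0,0,-0.4],[1,0.1,0],-1],[[0,0,-0.4],[1,0.1,0],-1],[[0,0,-0.4],[1,0.1,0],-1],[[0,0,-0.4],[1,0.1,0],-1]]' >/dev/null; python3 plan.py .534 -.26 .22 1.634
```

```text
turn [0.0027, -0.0028, -0.0874] shift [1.0113, 0.8946, 0.0011]
t 0.93 pos [ 0.389  -0.4014  0.2189] F [0.04 0.19 0.04] M [-0.01 -0.16  0.03] gap 0.0932 grip 0.0
```

```bash
python3 -m crank '[[[0,0,-0.1],[1,-0.55,0],-1],[[0,0,-0.1],[1,-0.55,0],-1],[[0,0,-0.1],[1,-0.55,0],-1],[[0,0,-0.1],[1,-0.55,0],-1],[[0,0,-0.1],[1,-0.55,0],-1]]' >/dev/null; python3 plan.py .534 -.26 .22 1.634
```

```text
turn [-0.0047, -0.0032, 0.0046] shift [-0.2102, 1.4846, -0.0272]
t 1.35 pos [ 0.3096 -0.2442  0.2177] F [-0.58 -0.59 -0.  ] M [-0.06 -0.02  0.02] gap 0.0929 grip 0.0
```

```bash
python3 -m crank '[[[0,0,0],[-0.1,0.75,0],-1],[[0,0,0],[-0.1,0.95,0],-1],[[0,0,0],[-0.1,0.95,0],-1],[[0,0,0],[-0.1,0.95,0],-1],[[0,0,0],[-0.1,0.95,0],-1]]' >/dev/null; python3 plan.py .534 -.26 .22 1.634
```

```text
turn [0.0025, -0.0009, 0.0031] shift [-0.0579, 0.4761, -0.01]
t 1.77 pos [ 0.4622 -0.2562  0.2182] F [-0.47 -0.04 -0.06] M [-0.1  -0.1   0.01] gap 0.0929 grip 0.0
```

```bash
python3 -m crank '[[[0,0,0],[-0.1,0.53,0],-1],[[0,0,0],[-0.1,0.53,0],-1],[[0,0,0],[-0.1,0.53,0],-1],[[0,0,0],[-0.1,0.53,0],-1]]' >/dev/null; python3 plan.py .534 -.26 .22 1.634; python3 -c "
from h import *
d=grab('wrist','w1.png');print(proj(d,[[.534,-.207,.08],[.534,-.207,.0]]),d['tool_from_camera'])"
```

```text
turn [-0.0012, -0.001, 0.0011] shift [0.0477, -0.0221, -0.0171]
t 2.1 pos [ 0.5378 -0.2669  0.2174] F [-0.57  0.44  0.28] M [-0.   -0.04 -0.04] gap 0.0931 grip 0.0
[[256.03329605 124.98261317]
 [255.96274401 121.21252304]] [[-9.57818436e-04 -9.61272010e-01 -2.75599718e-01  7.65501400e-02]
 [ 9.99999073e-01 -1.18739704e-03  6.66161751e-04 -4.96962818e-04]
 [-9.67608934e-04 -2.75598824e-01  9.61272257e-01 -1.66323065e-01]
 [ 0.00000000e+00  0.00000000e+00  0.00000000e+00  1.00000000e+00]]
```

View pics/w1.png

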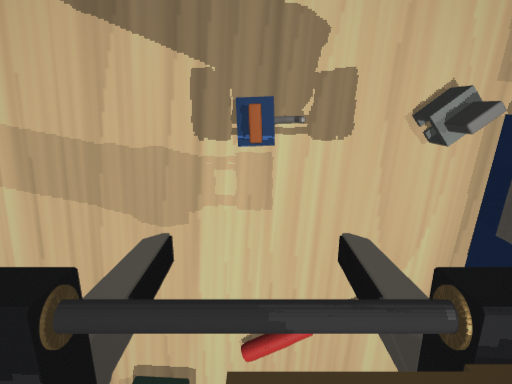

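The wrist view shows the orange fin top centred at about (255,123), with its prediction at (256,125), and the hook to the right. I'll refine the position and yaw by segmenting orange.

```bash
cat > tro.py <<'E'
from h import *
def seg(d,lo,hi):
    m=cv2.inRange(cv2.cvtColor(d['img'],cv2.COLOR_RGB2HSV),lo,hi);m[230:]=0
    n,l,s,_=cv2.connectedComponentsWithStats(m);k=1+np.argmax(s[1:,4]);return cv2.findContours((l==k).astype(np.uint8),0,2)[0][0]
E
python3 - <<'E'
from tro import *
d=load('w1.png')
for nm,lo,hi,z in(('fin',(3,150,90),(16,255,255),.08),('block',(100,120,40),(125,255,255),.04)):
    c=seg(d,lo,hi);bx=cv2.boxPoints(cv2.minAreaRect(c));P=np.array([onz(d,u,v,z) for u,v in bx])
    e=np.roll(P,-1,0)-P;L=np.linalg.norm(e,axis=1);i=np.argmax(L)
    print(nm,bx.round(1).tolist(),P.mean(0).round(4),L.round(4),np.arctan2(e[i,1],e[i,0])%np.pi)
E
python3 plan.py .535 -.207 .11 1.634
```

```text
fin [[249.0, 104.0], [261.0, 104.0], [261.0, 142.0], [249.0, 142.0]] [ 0.533  -0.2056  0.08  ] [0.0109 0.0341 0.0112 0.0341] 1.6294014955589642
block [[474.70001220703125, 228.89999389648438], [505.70001220703125, 113.5999984741211], [526.5, 119.19999694824219], [495.6000061035156, 234.5]] [ 0.8031 -0.2473  0.04  ] [0.1277 0.0235 0.1288 0.0261] 1.5899236526954577
turn [-0.0019, -0.0006, 0.0005] shift [0.4011, 0.0182, 0.7186]
t 2.15 pos [ 0.5364 -0.2673  0.2177] F [-0.02  0.68 -0.83] M [-0.05 -0.1  -0.01] gap 0.0932 grip 0.0
```

```bash
python3 -m crank '[[[0,0,-0.005],[0.41,0,0.2],-1],[[0,0,-0.005],[0.41,0,0.4],-1],[[0,0,-0.005],[0.41,0,0.7],-1],[[0,0,-0.005],[0.41,0,0.9],-1],[[0,0,-0.005],[0.41,0,0.9],-1]]' >/dev/null; python3 plan.py .533 -.2055 .046 1.64
```

```text
turn [-0.0101, -0.0031, 0.0019] shift [-0.0082, 0.0493, 0.2093]
t 2.57 pos [ 0.526  -0.2049  0.0775] F [-1.26 -0.74 -0.67] M [-0.05 -0.01 -0.03] gap 0.0932 grip 0.0
```

```bash
python3 -m crank '[[[-0.005,0,0],[-0.01,0.04,0.1],-1],[[-0.005,0,0],[-0.01,0.04,0.2],-1],[[-0.005,0,0],[-0.01,0.04,0.2],-1]]' >/dev/null; python3 plan.py .533 -.2055 .046 1.64
```

```text
turn [0.0027, -0.0001, 0.0006] shift [0.019, -0.0311, 0.0498]
t 2.82 pos [ 0.5378 -0.208   0.0535] F [-0.79 -0.05  0.38] M [-0.05 -0.01  0.04] gap 0.0932 grip 0.0
```

```bash
python3 -m crank '[[[0,0,0],[0.015,-0.015,0.045],-1],[[0,0,0],[0.015,-0.015,0.045],-1],[[0,0,0],[0.015,-0.015,0.045],-1]]' 30 >/dev/null; python3 plan.py .533 -.2055 .046 1.64
```

```text
turn [0.0056, 0.0004, 0.0016] shift [-0.0003, -0.0308, 0.0146]
t 3.07 pos [ 0.5376 -0.2051  0.0482] F [-0.69  0.12 -0.88] M [ 0.01 -0.05 -0.02] gap 0.0931 grip 0.0
```

```bash
python3 -m crank '[[[0.004,0,0],[0,-0.03,0.01],-1],[[0.004,0,0],[0,-0.03,0.01],-1],[[0.004,0,0],[0,-0.03,0.01],-1],[[0.004,0,0],[0,-0.03,0.01],-1]]' >/dev/null; python3 plan.py .533 -.2055 .046 1.64
```

```text
turn [0.0013, 0.0001, 0.0017] shift [-0.0016, -0.0021, -0.002]
t 3.4 pos [ 0.5333 -0.2052  0.0457] F [-0.67  0.25  0.48] M [-0.05 -0.06 -0.02] gap 0.0933 grip 0.0
```

```bash
python3 -m crank '[[[0,0,0],[0,0,0],0.4],[[0,0,0],[0,0,0],0.8],[[0,0,0],[0,0,0],0.8],[[0,0,0],[0,0,0],1],[[0,0,0],[0,0,0],1]]' 30 >/dev/null; python3 plan.py .533 -.2055 .046 1.64
```

```text
turn [0.001, -0.0001, 0.0018] shift [-0.0027, -0.0012, -0.0045]
t 3.82 pos [ 0.5332 -0.2051  0.0453] F [ 0.05  0.23 -0.37] M [ 0.02 -0.13  0.03] gap 0.0643 grip 0.0
```

```bash
python3 -m crank '[[[0,0,0],[0,0,0],1],[[0,0,0],[0,0,0],1],[[0,0,0],[0,0,0],1],[[0,0,0],[0,0,0],1],[[0,0,0],[0,0,0],1]]' 30 >/dev/null;python3 -m crank '[[[0,0,0],[0,0,0],1],[[0,0,0],[0,0,0],1],[[0,0,0],[0,0,0],1],[[0,0,0],[0,0,0],1],[[0,0,0],[0,0,0],1]]' 30 >/dev/null; python3 plan.py .533 -.2055 .046 1.64
```

```text
turn [0.001, -0.0, 0.0018] shift [-0.0021, -0.0012, -0.0041]
t 4.65 pos [ 0.5332 -0.2052  0.0454] F [-0.14  0.01  0.39] M [-0.03 -0.04 -0.01] gap 0.0117 grip 29.9
```

```bash
python3 -m crank '[[[0,0,0],[0,0,-0.2],1],[[0,0,0],[0,0,-0.4],1],[[0,0,0],[0,0,-0.6],1],[[0,0,0],[0,0,-0.8],1],[[0,0,0],[0,0,-0.8],1]]' 40 >/dev/null; python3 plan.py .555 -.065 .165 1.40
```

```text
turn [0.0079, 0.0015, 0.1544] shift [0.9268, 0.1896, 0.0385]
t 5.07 pos [ 0.5365 -0.2057  0.171 ] F [ 1.1  -0.19 -2.02] M [-0.04 -0.22 -0.03] gap 0.0119 grip 39.9
```

```bash
python3 -m crank '[[[0.004,0,0.08],[0.2,0.05,0],1],[[0.004,0,0.155],[0.4,0.1,0],1],[[0.004,0,0.155],[0.6,0.15,0],1],[[0.004,0,0.155],[0.75,0.16,0],1],[[0.004,0,0.155],[0.75,0.16,0],1]]' >/dev/null;python3 -m crank '[[[0,0,0],[0,0,0],1],[[0,0,0],[0,0,0],1],[[0,0,0],[0,0,0],1]]' >/dev/null; python3 plan.py .555 -.065 .165 1.40;  python3 - <<'E'
from h import *
from fit import pose
d=grab('wrist','w2.png');p=[.572,.0352,1.3976]
print(proj(d,pose(p,[(0,0,.085),(.1,0,.085),(.2,0,.085)])))
cv2.imwrite('pics/w2b.png',cv2.resize(d['img'][:270],None,fx=1.56,fy=1.56,interpolation=cv2.INTER_CUBIC)[:,:,::-1])
E
```

```text
turn [-0.0039, 0.0011, -0.0022] shift [0.1932, 0.0124, -0.0029]
t 5.73 pos [ 0.5481 -0.0932  0.1646] F [-0.68 -0.79 -2.37] M [-0.09 -0.07 -0.03] gap 0.0116 grip 39.9
[[ 258.15378324   24.09540709]
 [ 258.22600855 -160.46971662]
 [ 258.32236691 -406.70458943]]
```

View pics/w2b.png

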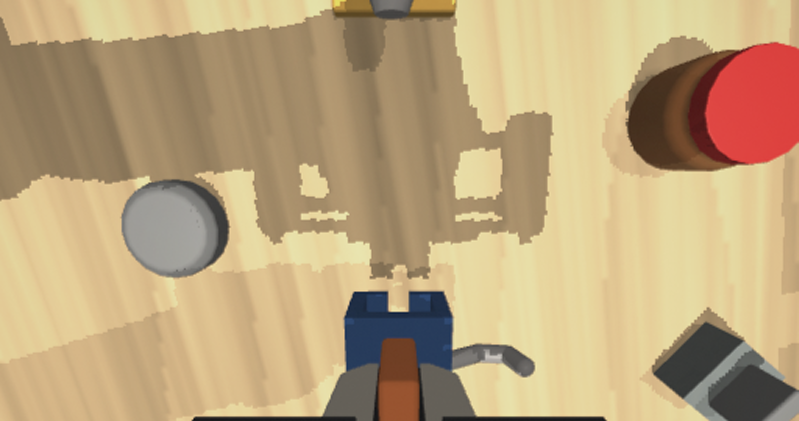

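The rail end shows at about column 251, row 5 in full-picture pixels. Its prediction was (258,24), so the mouth lies somewhat further away and closer to the robot. I'll raise and tilt the wrist to see along the bar.

```bash
python3 -m crank '[[[0,0.07,0],[0,0,-0.2],1],[[0,0.14,0],[0,0,-0.4],1],[[0,0.21,0],[0,0,-0.5],1],[[0,0.25,0],[0,0,-0.5],1],[[0,0.25,0],[0,0,-0.5],1]]' >/dev/null;python3 -m crank '[[[0,0,0],[0,0,0],1],[[0,0,0],[0,0,0],1],[[0,0,0],[0,0,0],1]]' ;  python3 - <<'E'
from h import *
from fit import pose
d=grab('wrist','w3.png');p=[.572,.0352,1.3976]
print(proj(d,pose(p,[(0,0,.085),(.1,0,.085),(.2,0,.085)])))
cv2.imwrite('pics/w3b.png',cv2.resize(d['img'],(800,600),interpolation=cv2.INTER_CUBIC)[:,:,::-1])
E
```

```text
time: 6.45
tool_pos: [0.5489, -0.0893, 0.2404]
eef_rot: [-2.181, -1.84, -0.428]
contact_force: [0.8, 0.8, -2.3]
finger_gap: 0.0119
grasp_force: 39.9
[[257.90341632 124.27115518]
 [258.18176712  38.06833084]
 [258.44323408 -42.90571535]]
```

View pics/w3b.png

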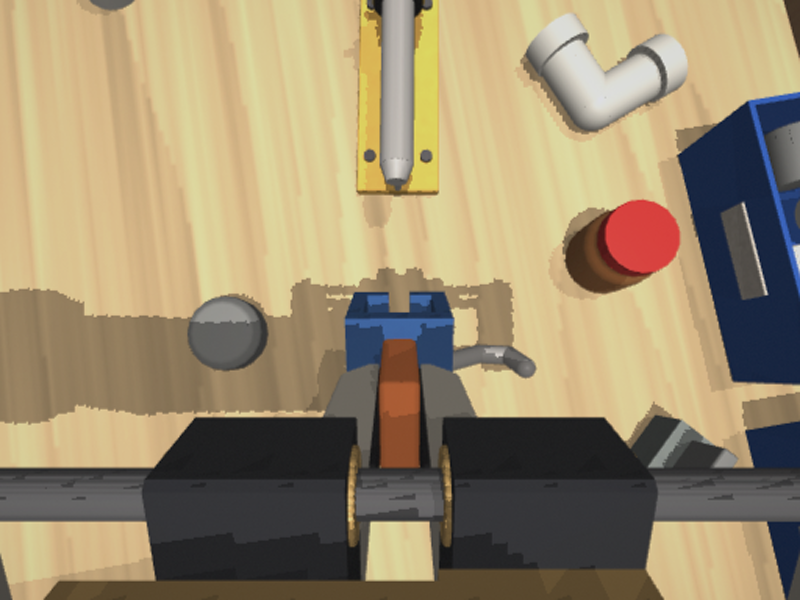

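Run:
```python
from h import *
d=load('w3.png');im=d['img'];h=cv2.cvtColor(im,cv2.COLOR_RGB2HSV).astype(int)
for r in (6,10,20,30,40,50,60,70,80,90,95,100,104,108,112,116,118,120):
    y=(h[r,215:295,1]>190)&(abs(h[r,215:295,0]-25)<6)&(1==1)
    g=h[r,215:295,1]<60
    gi=np.where(g)[0]+215; yi=np.where(y)[0]+215
    print(r,'gray',gi.min() if len(gi) else '',gi.max() if len(gi) else '',len(gi),'yel',yi.min() if len(yi) else '',yi.max() if len(yi) else '')
```

```text
6 gray 241 268 28 yel  
10 gray 244 264 21 yel  
20 gray 244 264 21 yel  
30 gray 244 264 21 yel  
40 gray 244 264 21 yel  
50 gray 244 264 21 yel  
60 gray 244 264 21 yel  
70 gray 244 264 21 yel  
80 gray 244 263 20 yel  
90 gray 244 264 21 yel  
95 gray 244 264 21 yel  
100 gray 233 275 36 yel  
104 gray 243 263 21 yel  
108 gray 244 262 19 yel  
112 gray 246 261 16 yel  
116 gray 247 259 13 yel  
118 gray 252 256 5 yel  
120 gray 253 255 3 yel
```

Run:
```python
from h import *
d=load('w3.png');m=onz(d,253.7,116.5,.085);f=onz(d,254.1,12,.085);v=f-m
print(m,f,np.hypot(*v[:2]),np.arctan2(v[1],v[0]))
# trolley in hand: yaw from fingers/tool
R=cv2.Rodrigues(np.array(d['s']['eef_rot']))[0];print(R[:,0],np.arctan2(R[1,0],R[0,0]))
```

```text
[0.56896522 0.04461031 0.085     ] [0.59001342 0.16556678 0.085     ] 0.12277415819939803 1.3985068529249114
[0.15670102 0.91071923 0.38214563] 1.4004018669476044
```

```bash
python3 - <<'E'
from h import *
d=load('w3.png');M=np.linalg.inv(np.array(d['tool_from_camera']))
for P in((.025,0,.005),(.025,0,.045),(.018,0,-.035)):
    c=M[:3,:3]@P+M[:3,3];print(d['fx']*c[0]/c[2]+d['cx'],d['fy']*c[1]/c[2]+d['cy'],c[2],d['cx'])
E
python3 - <<'E'
from plan import plan
import numpy as np
m=np.array([.569,.0446]);u=np.array([np.cos(1.3985),np.sin(1.3985)]);p=m-.075*u;print(p)
plan(p[0],p[1],.1118,1.3985)
E
```

```text
255.89642329688496 202.57958329985945 0.1788916210638075 255.36641185064727
255.7236517748554 185.53098503533565 0.21734512801674197 255.36641185064727
256.16070272595397 243.74816803734745 0.14236570307894286 255.36641185064727
[ 0.55614162 -0.02928953]
turn [-0.0036, -0.2496, 0.0022] shift [0.0434, -0.0158, 0.9463]
t 6.5 pos [ 0.549  -0.0892  0.2405] F [ 0.17  0.54 -2.92] M [-0.56  0.06 -0.01] gap 0.0117 grip 39.9
```

```bash
python3 -m crank '[[[0,-0.07,0],[0,0,0.2],1],[[0,-0.14,0],[0,0,0.4],1],[[0,-0.21,0],[0.02,0,0.6],1],[[-0.003,-0.25,0.002],[0.04,-0.015,0.8],1],[[-0.003,-0.25,0.002],[0.04,-0.015,0.9],1]]' >/dev/null;python3 -m crank '[[[0,0,0],[0,0,0],1],[[0,0,0],[0,0,0],1],[[0,0,0],[0,0,0],1]]' >/dev/null; python3 plan.py .55614 -.0293 .1118 1.3985
```

```text
turn [0.0009, 0.0007, -0.0031] shift [0.0411, -0.0132, 0.0478]
t 7.17 pos [ 0.557  -0.0357  0.119 ] F [-0.17  0.08 -2.19] M [-0.05 -0.12  0.01] gap 0.0118 grip 39.9
```

Close up, I'll correct and look at the tip again.

```bash
python3 -m crank '[[[0,0,-0.003],[0.04,-0.013,0.048],1],[[0,0,-0.003],[0.04,-0.013,0.048],1],[[0,0,-0.003],[0.04,-0.013,0.048],1],[[0,0,-0.003],[0.04,-0.013,0.048],1]]' >/dev/null; python3 plan.py .55614 -.0293 .1118 1.3985;  python3 - <<'E'
from h import *
d=grab('wrist','w4.png');h=cv2.cvtColor(d['img'],cv2.COLOR_RGB2HSV).astype(int)
from fit import pose
print(proj(d,pose([.569,.0446,1.3985],[(0,0,.085),(.012,0,.085),(.03,0,.085)])))
for r in range(0,110,6):
    gi=np.where(h[r,225:285,1]<60)[0]+225;print(r,gi.min() if len(gi) else '',gi.max() if len(gi) else '',len(gi))
cv2.imwrite('pics/w4b.png',cv2.resize(d['img'][:200,130:400],None,fx=2.9,fy=2.9,interpolation=cv2.INTER_CUBIC)[:,:,::-1])
E
```

```text
turn [-0.0, 0.0002, 0.0001] shift [-0.0013, 0.0052, -0.0042]
t 7.5 pos [ 0.5554 -0.029   0.1112] F [ 0.31  0.04 -3.24] M [-0.04 -0.04  0.03] gap 0.0119 grip 39.9
[[257.24073667 109.10508313]
 [257.2576992   87.12434444]
 [257.28433035  52.61462582]]
0 235 278 44
6 235 278 44
12 235 278 44
18 235 278 44
24 235 278 44
30 235 277 43
36 225 284 50
42 225 284 49
48 235 277 43
54 235 277 43
60 235 277 43
66 235 277 43
72 236 276 41
78 236 277 42
84 235 277 43
90 237 275 39
96 239 273 35
102 241 270 30
108 244 268 25
```

View pics/w4b.png

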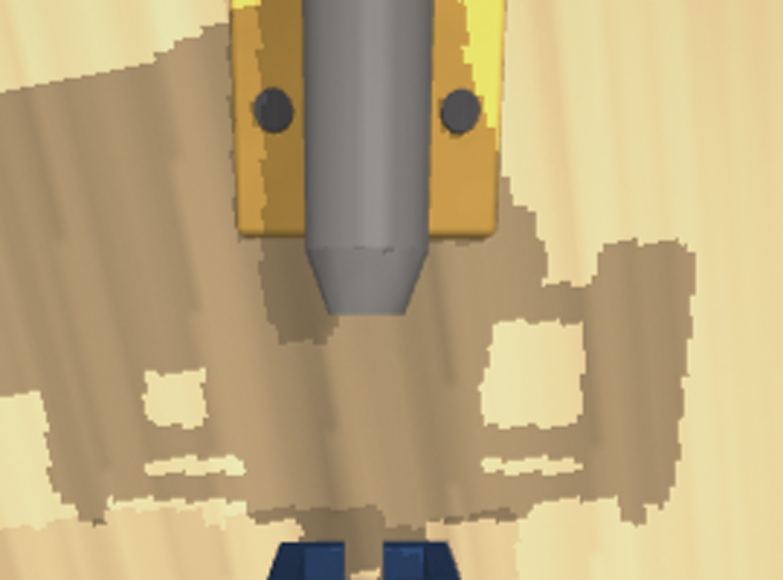

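The rail tip is centred at column ~256 and the trolley slot at ~255.5, so they are aligned within about 0.3 mm. I'll advance.

```bash
python3 -m crank '[[[0,0,0.003],[0.08,0.003,-0.004],1],[[0,0,0.003],[0.16,0.003,-0.004],1],[[0,0,0.003],[0.24,0.003,-0.004],1],[[0,0,0.003],[0.3,0.003,-0.004],1],[[0,0,0.003],[0.3,0.003,-0.004],1]]' ; python3 -m crank '[[[0,0,0],[0.03,0,0],1],[[0,0,0],[0.06,0,0],1],[[0,0,0],[0.09,0,0],1],[[0,0,0],[0.12,0,0],1],[[0,0,0],[0.12,0,0],1]]'; python3 plan.py .569 .0446 .1118 1.3985
```

```text
time: 7.97
tool_pos: [0.5638, 0.021, 0.1116]
eef_rot: [-2.4, -2.024, -0.003]
contact_force: [-0.0, 0.3, -2.4]
finger_gap: 0.0117
grasp_force: 39.9
time: 8.38
tool_pos: [0.5667, 0.0352, 0.1114]
eef_rot: [-2.406, -2.019, -0.0]
contact_force: [0.3, 0.7, -2.4]
finger_gap: 0.0118
grasp_force: 39.9
turn [-0.0003, -0.0005, -0.0012] shift [0.0646, 0.0043, -0.0024]
t 8.38 pos [0.5667 0.0352 0.1114] F [ 0.29  0.68 -2.43] M [ 0.02 -0.09 -0.04] gap 0.0118 grip 39.9
```

```bash
python3 -m crank '[[[0,0,0],[0.03,0,0],1],[[0,0,0],[0.06,0,0],1],[[0,0,0],[0.09,0,0],1],[[0,0,0],[0.12,0,0],1],[[0,0,0],[0.15,0,0],1]]'|grep -E 'pos|contact'; python3 -m crank '[[[0,0,0],[0.03,0,0],1],[[0,0,0],[0.06,0,0],1],[[0,0,0],[0.09,0,0],1],[[0,0,0],[0.12,0,0],1],[[0,0,0],[0.15,0,0],1]]'|grep -E 'pos|contact';  python3 plan.py .569 .0446 .1118 1.3985
```

```text
tool_pos: [0.5705, 0.0565, 0.1114]
contact_force: [-0.8, -0.2, -2.0]
tool_pos: [0.5744, 0.0786, 0.1113]
contact_force: [-0.2, -0.2, -2.9]
turn [-0.0005, 0.0002, -0.002] shift [-0.2293, 0.004, -0.003]
t 9.22 pos [0.5744 0.0786 0.1113] F [-0.16 -0.16 -2.92] M [-0.01 -0.09  0.06] gap 0.0119 grip 39.9
```

```bash
for i in 1; do python3 -m crank '[[[0,0,0],[0.05,0,0],1],[[0,0,0],[0.1,0,0],1],[[0,0,0],[0.15,0,0],1],[[0,0,0],[0.2,0,0],1],[[0,0,0],[0.22,0,0],1]]'|grep -E 'pos|contact'; done; python3 -m crank '[[[0,0,0],[0.02,0,0],1],[[0,0,0],[0.04,0,0],1],[[0,0,0],[0.06,0,0],1],[[0,0,0],[0.08,0,0],1],[[0,0,0],[0.1,0,0],1]]'|grep -E 'pos|contact';  python3 plan.py .569 .0446 .1118 1.3985
```

```text
tool_pos: [0.5802, 0.113, 0.1115]
contact_force: [0.7, 0.7, -1.9]
tool_pos: [0.5828, 0.1253, 0.1113]
contact_force: [-0.7, 1.1, -2.4]
turn [-0.0005, 0.0004, -0.0023] shift [-0.5458, 0.0038, -0.003]
t 10.05 pos [0.5828 0.1253 0.1113] F [-0.7   1.14 -2.38] M [-0.02 -0.1   0.03] gap 0.0117 grip 39.9
```

```bash
python3 -m crank '[[[0,0,0],[0.015,0,0],1],[[0,0,0],[0.03,0,0],1],[[0,0,0],[0.045,0,0],1],[[0,0,0],[0.06,0,0],1],[[0,0,0],[0.075,0,0],1]]'|grep -E 'pos|contact';  python3 -m crank '[[[0,0,0],[0.01,0,0],1],[[0,0,0],[0.02,0,0],1],[[0,0,0],[0.03,0,0],1],[[0,0,0],[0.04,0,0],1],[[0,0,0],[0.05,0,0],1]]'|grep -E 'pos|contact';  python3 plan.py .569 .0446 .1118 1.3985
```

```text
tool_pos: [0.5847, 0.1366, 0.1113]
contact_force: [-0.1, 0.2, -2.8]
tool_pos: [0.586, 0.1439, 0.1113]
contact_force: [0.6, 0.5, -2.8]
turn [-0.0005, 0.0003, -0.0021] shift [-0.6717, 0.004, -0.003]
t 10.88 pos [0.586  0.1439 0.1113] F [ 0.62  0.49 -2.81] M [-0.06 -0.04  0.02] gap 0.0118 grip 39.9
```

```bash
for i in 1; do python3 -m crank '[[[0,0,0],[0.008,0,0],1],[[0,0,0],[0.016,0,0],1],[[0,0,0],[0.024,0,0],1],[[0,0,0],[0.032,0,0],1],[[0,0,0],[0.04,0,0],1]]'|grep -E 'pos|contact';  python3 -m crank '[[[0,0,0],[0.008,0,0],1],[[0,0,0],[0.016,0,0],1],[[0,0,0],[0.024,0,0],1],[[0,0,0],[0.032,0,0],1]]'|grep -E 'pos|contact';done;  python3 plan.py .569 .0446 .1118 1.3985
```

```text
tool_pos: [0.5871, 0.1498, 0.1113]
contact_force: [0.1, 0.1, -2.2]
tool_pos: [0.5876, 0.1525, 0.1112]
contact_force: [-0.9, -5.0, -0.2]
turn [-0.0009, 0.0024, -0.0026] shift [-0.73, 0.0044, -0.0009]
t 11.63 pos [0.5876 0.1525 0.1112] F [-0.91 -5.03 -0.19] M [-1.08  0.2  -0.02] gap 0.0117 grip 39.9
```

```bash
python3 -m crank '[[[0,0,0],[0.006,0,0],1],[[0,0,0],[0.012,0,0],1],[[0,0,0],[0.018,0,0],1],[[0,0,0],[0.024,0,0],1]]'|grep -E 'pos|contact';  python3 -m crank '[[[0,0,0],[0.006,0,0],1],[[0,0,0],[0.012,0,0],1],[[0,0,0],[0.018,0,0],1]]'|grep -E 'pos|contact';  python3 plan.py .569 .0446 .1118 1.3985
```

```text
tool_pos: [0.5879, 0.1542, 0.1112]
contact_force: [-2.1, -6.4, 1.0]
tool_pos: [0.5884, 0.1568, 0.1112]
contact_force: [-2.3, -6.7, 0.7]
turn [-0.0014, 0.0041, -0.0035] shift [-0.759, 0.0051, 0.0007]
t 12.22 pos [0.5884 0.1568 0.1112] F [-2.28 -6.74  0.75] M [-1.52  0.4  -0.02] gap 0.012 grip 39.9
```

```bash
python3 -m crank '[[[0,0,0],[0.006,0,0],1],[[0,0,0],[0.012,0,0],1],[[0,0,0],[0.018,0,0],1],[[0,0,0],[0.024,0,0],1]]'|grep -E 'pos|contact';  python3 -m crank '[[[0,0,0],[0.005,0,0],1],[[0,0,0],[0.01,0,0],1]]'|grep -E 'pos|contact';  python3 plan.py .569 .0446 .1118 1.3985
```

```text
tool_pos: [0.589, 0.1603, 0.1112]
contact_force: [-1.6, -6.6, 1.1]
tool_pos: [0.5893, 0.1619, 0.1112]
contact_force: [-1.3, -5.7, 1.9]
turn [-0.0014, 0.0041, -0.0034] shift [-0.7933, 0.0052, 0.0008]
t 12.72 pos [0.5893 0.1619 0.1112] F [-1.29 -5.73  1.94] M [-1.44  0.4  -0.05] gap 0.0116 grip 39.9
```

Near the end of the buffer's travel, so I'm going in half-millimetre steps.

```bash
for i in 1; do python3 -m crank '[[[0,0,0],[0.003,0,0],1],[[0,0,0],[0.003,0,0],1]]'|grep -E 'pos|contact';python3 -m crank '[[[0,0,0],[0.003,0,0],1],[[0,0,0],[0.003,0,0],1]]'|grep -E 'pos|contact';python3 -m crank '[[[0,0,0],[0.003,0,0],1],[[0,0,0],[0.003,0,0],1]]'|grep -E 'pos|contact'; done
```

```text
tool_pos: [0.5894, 0.1625, 0.1111]
contact_force: [-1.9, -5.2, 0.4]
tool_pos: [0.5894, 0.1625, 0.1112]
contact_force: [-2.2, -6.1, 0.5]
tool_pos: [0.5894, 0.1625, 0.1112]
contact_force: [-2.9, -6.7, 1.7]
```

```bash
python3 -m crank '[[[0,0,0],[0.005,0,0],1],[[0,0,0],[0.01,0,0],1],[[0,0,0],[0.01,0,0],1]]'|grep -E 'pos|contact';python3 -m crank '[[[0,0,0],[0.005,0,0],1],[[0,0,0],[0.01,0,0],1],[[0,0,0],[0.01,0,0],1]]'|grep -E 'pos|contact'
```

```text
tool_pos: [0.5894, 0.1626, 0.1112]
contact_force: [-3.2, -8.0, 3.7]
tool_pos: [0.5895, 0.1627, 0.1112]
contact_force: [-4.3, -9.9, 4.1]
```

```bash
python3 -m crank '[[[0,0,0],[0.005,0,0],1],[[0,0,0],[0.01,0,0],1],[[0,0,0],[0.015,0,0],1],[[0,0,0],[0.015,0,0],1],[[0,0,0],[0.015,0,0],1]]'|grep -E 'pos|contact'; python3 plan.py .569 .0446 .1118 1.3985
```

```text
tool_pos: [0.5895, 0.1628, 0.1112]
contact_force: [-4.3, -12.5, 5.9]
turn [-0.0026, 0.01, -0.0051] shift [-0.7994, 0.0067, 0.0084]
t 14.13 pos [0.5895 0.1628 0.1112] F [ -4.33 -12.51   5.89] M [-3.04  0.96  0.05] gap 0.0119 grip 39.9
```

```bash
python3 -m crank '[[[0,0,0],[-0.01,0,0],1],[[0,0,0],[-0.02,0,0],1],[[0,0,0],[-0.03,0,0],1],[[0,0,0],[-0.03,0,0],1]]'|grep -E 'pos|contact'; python3 -m crank '[[[0,0,0],[0,0,0],0.6],[[0,0,0],[0,0,0],0.3],[[0,0,0],[0,0,0],0.3],[[0,0,0],[0,0,0],0.3],[[0,0,0],[0,0,0],0.3]]' 10; python3 -m crank '[[[0,0,0],[0,0,0],0.3],[[0,0,0],[0,0,0],0.3],[[0,0,0],[0,0,0],0.3],[[0,0,0],[0,0,0],0.3],[[0,0,0],[0,0,0],0.3]]'
```

```text
tool_pos: [0.5895, 0.1625, 0.111]
contact_force: [-2.0, -6.8, 0.4]
time: 14.88
tool_pos: [0.5904, 0.1689, 0.1116]
eef_rot: [-2.406, -2.019, -0.001]
contact_force: [0.4, 0.7, -0.2]
finger_gap: 0.0325
grasp_force: 0.0
time: 15.3
tool_pos: [0.5902, 0.1677, 0.1113]
eef_rot: [-2.407, -2.018, 0.001]
contact_force: [0.7, -0.3, -0.4]
finger_gap: 0.0322
grasp_force: 0.0
```

```bash
python3 -m crank '[[[0,0,0],[-0.02,0,-0.1],0.3],[[0,0,0],[-0.02,0,-0.3],0.3],[[0,0,0],[-0.02,0,-0.5],0.3],[[0,0,0],[-0.02,0,-0.7],0.3],[[0,0,0],[-0.02,0,-0.8],0.3]]'; python3 -m crank '[[[0,0.07,0],[-0.3,0,-0.1],0.3],[[0,0.14,0],[-0.6,0,-0.1],0.3],[[0,0.15,0],[-0.9,0,-0.1],0.3],[[0,0.15,0],[-0.9,0,-0.1],0.3],[[0,0.15,0],[-0.9,0,-0.1],0.3]]' >/dev/null
python3 - <<'E'
from h import *
from fit import pose
d=grab('wrist','w5.png');e=grab('side','d5.png')
c=np.hstack([cv2.resize(d['img'],(480,360)),cv2.resize(e['img'][185:275,95:240],(320,199))[:,:] if 0 else np.pad(cv2.resize(e['img'][185:275,110:240],(320,222)),((0,138),(0,0),(0,0)))])
cv2.imwrite('pics/f.png',c[:,:,::-1])
E
```

```text
time: 15.72
tool_pos: [0.5913, 0.1656, 0.2355]
eef_rot: [2.406, 2.017, 0.008]
contact_force: [0.0, -0.4, 0.9]
finger_gap: 0.0326
grasp_force: 0.0
```

View pics/f.png

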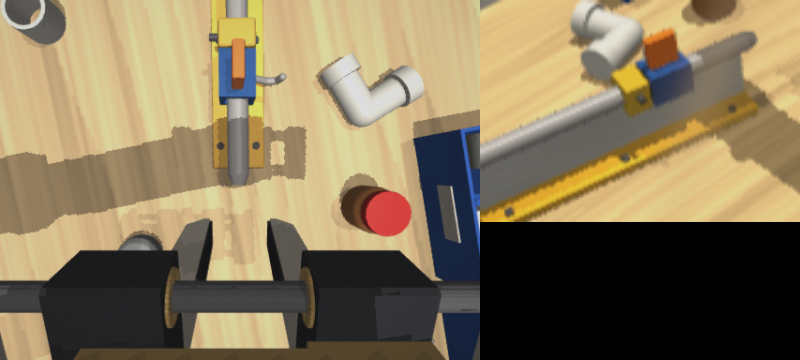

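The trolley sits on the rail at (238,72) in the left panel. It is flush against the stop block with the buffer pushed in, and its hook points right, away from the robot. Nothing else has moved.

```bash
python3 -c "
from plant import workorder;print(workorder.sign_off())"
```

```text
the job is handed in; nothing more can be done
None
```

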